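# Tip the turned balls into the feed groove

### The job

Two like wooden feeders stand on the turning bench, each with a hinged tray. Take the handle of the tray that holds the three turned balls and tip it up until all three have run along the tray's guide fence, in single file, into the groove in front of it. Then let the tray back down onto its rest and release it; leave the other tray, with the short dowels, untipped.

Things in the scene. Friction and masses are not known exactly. Their poses are not given: they have to be found in the camera images.
- tray_handle (a point): middle of the ball tray's bar handle: round dark bar, 12 mm thick, 80 mm clear between its two posts, 35 mm above the tray's back wall, 124 mm above the bench when down. x from handle to groove along the tray's floor, y along the bar, z up from the floor. The hinge axis (along y) lies at x +183, z -65 mm from here: the handle swings on a 194 mm radius, up and towards the groove
- tray (a joint): hinge of the tray with the balls (178 x 124 mm, 0.35 to 0.6 kg), rad: 0 = down on its rest, its floor sloping 0.087 back to the handle so that the balls stay; grows as the handle is lifted (2 to 5 N), stop at 0.5. Balls roll from about 0.15; 0.35 to 0.45 held 2 s empties it, a dark fence leading them to a 40 mm gate. Damped; let go, it sinks back to 0
- tray_groove_mid (a point): middle of the floor of the groove in front of the ball tray: straight wooden channel 135 mm long, 40 mm wide inside, 25 mm side walls, fixed to the feeder; x along it, away from the tray and 0.1 rad downhill to the end stop (inner face at x +67 mm), y across, z up. A ball in it has its centre 15 mm above this floor
- ball1_center (a point): plain turned wooden ball, 30 mm diameter, 11.5 g; this point is its centre. At the start it lies with the other two balls in a row against the back wall of its tray and rolls freely
- ball2_center (a point): plain turned wooden ball, 30 mm diameter, 11.5 g; this point is its centre. At the start it lies with the other two balls in a row against the back wall of its tray and rolls freely
- ball3_center (a point): plain turned wooden ball, 30 mm diameter, 11.5 g; this point is its centre. At the start it lies with the other two balls in a row against the back wall of its tray and rolls freely
- tray_b (a joint): hinge of the other tray, alike, on a like feeder beside it, which holds three short dowels (24 mm thick, 32 mm long) and is to be left down: 0 = down, grows as it is lifted
Not all that is in view belongs to the job. What is shaped like the part that bears ball2_center but orange is not meant.

How it is judged (in metres and radians):
On the way, in this order (a step that is already met when the one before it is completed fails the run):
1. the ball tray is tipped up off its rest (value of joint tray above 0.06 rad), for 0.05 s.
2. all three balls are in the groove (x of ball1_center in the frame of tray_groove_mid between -0.06 and 0.065 m and y of ball1_center in the frame of tray_groove_mid between -0.015 and 0.015 m and z of ball1_center in the frame of tray_groove_mid between 0.005 and 0.025 m and x of ball2_center in the frame of tray_groove_mid between -0.06 and 0.065 m and y of ball2_center in the frame of tray_groove_mid between -0.015 and 0.015 m and z of ball2_center in the frame of tray_groove_mid between 0.005 and 0.025 m and x of ball3_center in the frame of tray_groove_mid between -0.06 and 0.065 m and y of ball3_center in the frame of tray_groove_mid between -0.015 and 0.015 m and z of ball3_center in the frame of tray_groove_mid between 0.005 and 0.025 m), for 0.2 s.
At the end, for the whole second after the job is handed in: All three balls lie at rest (under 30 mm/s) in the groove: centres within its length (-60 to +65 mm from its middle), within 15 mm of its centre line and 5 to 25 mm above its floor; the ball tray is back down on its rest (under 0.03 rad) and the dowel tray is down (under 0.05 rad) (all of step 2 and value of joint tray below 0.03 rad and value of joint tray_b below 0.05 rad and linear speed of each of ball1, ball2, ball3 below 0.03 m/s); the robot touches nothing.
It fails at once if the tray with the dowels is tipped (value of joint tray_b above 0.08 rad).
It also fails if it takes over 38 s, if anything falls off the work surface, if the arm or the gripper's body presses on something with over 40 N, if the wrist force passes 120 N, or if a joint passes its speed limit or range.

### The arm

A 6-joint arm with a two-finger parallel gripper is mounted at the origin on the work surface. World frame = base frame: x ahead of the robot, y to its left, z up, the work surface at z = 0. Lengths are in mm, angles in rad, forces in N, time in s.
With the tool pointing down it reaches from about 275 to 750 mm from the base axis. Payload 10.2 kg.
Tool frame: the origin (TCP) lies between the finger pads; the fingertips stand 11 mm ahead of it and the grasp point (between the pads) lies 8 mm behind it (ctrl.tip_extent is the distance from the TCP to the fingertips, in mm); z points along the fingers, y is the direction in which the jaws open and shut (so a half turn about z gives the same grasp; the last joint's range is limited). The gripper opens to 85 mm and grips with 20 to 120 N. Pads are 22 mm wide; open, the fingers measure 114 mm over their backs; the gripper's body (76 mm by 85 mm) begins 54 mm behind the grasp point. The pads swing forward as they close: fully open they stand 13 mm farther back than shut.
Start: joints at [0.939, 0.313, 1.498, -0, 1.331, -0.223], TCP at [208.705, 481.74, 242.294] pointing down, gripper open.
Joint ranges: [-2.94, 2.94], [-0.97, 2.17], [0.19, 2.56], [-1.23, 4.37], [0.02, 3.11], [-2.88, 2.88]. Speed limits (rad/s): [2.39, 2.39, 3.01, 3.14, 3.14, 3.14].

### API

Orientations are given as a unit quaternion [w, x, y, z].
In Python, from rig import ctrl gives the robot as it stands.
- The arm moves only by the tool apply_moves, never from a script. Its argument "commands" is a list of rows, each a list of 5 numbers: the finger opening in cm, from 0 to 8.54, then the shift along the tool's x, y, z in cm, then the turn about the tool's z in rad. In form: [[jaw, dx, dy, dz, roll], ...]. A call has 1 to 12 rows; each row shifts and turns the commanded pose from where the row before left it, along the tool's axes as they then stand; what a row does not reach is not made up. A row lasts 1/12 s, in which the tool goes at most 41.7 mm and 7.16 degrees, less where a joint would pass 70% of its speed; a pose out of reach is approached as far as the arm can. A call with a gripper value outside its range is refused whole. The fingers move at their own pace and stop on an object; "squeeze" is the grip in N (left out, the last holds). Time passes only in rows, so rows that do not move let the fingers close. It gives the time, the measured TCP pose, the force and the opening at its end, in the units of the state.
- ctrl.sense(): the state, without advancing time (a new reading comes with each control period).
- ctrl.capture(name): name is "side" or "top" or "wrist"; returns the picture (480x640x3 uint8, red, green, blue); there is no depth.
- ctrl.camera_info(name): a dict with "fov_y" (degrees; the focal length in pixels is half the picture's height over the tangent of half this angle, whatever the lens; pixels are square), "cx", "cy" (the principal point, pixels), "camera_from_world" (4x4, takes a point from world to camera coordinates). Camera axes: x right, y down, z forward; pixel columns grow to the right and rows downward; lengths in mm; the calibration is good to about 2 mm. A picture is of the moment at which its call begins: read the wrist's pose just before it. camera_info takes no time and is no camera call; for the wrist camera it gives the pose at the moment of the call.
- ctrl.finish_job(): hands the job in, once; it reports no verdict.
The state is a dict: "time_s": time; "joints": joint angles; "dq": joint speeds; "tau": joint torques, N m; "eef_pos": TCP position; "ee_rot": TCP orientation; "force": force on the tool from outside, world axes, zero at the start; "wrist_torque": the same for the moment, N m; "grip_width": opening from 0.0 (shut) to 1.0 (fully open).
Only numpy, scipy, OpenCV 4.12 (cv2) and the standard library are available. Lean on these libraries where they do the work, as an engineer would, in place of code of your own. Each camera call takes 0.05 s, during which the arm holds its last target.

## Working session

There is one attempt and no reset: what is moved stays moved. The work goes in short steps, Python scripts to look and compute and a tool call to move; the robot and the scene stay as the last step left them, time stands still between calls to the robot, and variables do not carry over. Pictures are saved under pics/ and viewed, and the job is handed in when it is done.

Besides the shell and the picture viewer there is one more tool, called as name(argument=value, ...) on one line, values as JSON. apply_moves: Moves the arm, as the interface text tells. Its arguments: {"type":"object","properties":{"commands":{"type":"array"},"squeeze":{"type":"number"}},"required":["commands"]}

```bash
mkdir -p pics; ls
python3 - <<'E'
from rig import ctrl
import cv2
for n in ("side","top","wrist"):
    i=ctrl.camera_info(n); print(n,i)
    cv2.imwrite(f"pics/{n}0.png",ctrl.capture(n)[:,:,::-1])
print(ctrl.sense())
E
```

```text
pics
side {'fov_y': 52.1876954459268, 'cx': 318.23500085629087, 'cy': 245.10587981982476, 'camera_from_world': array([[ 8.71323617e-01, -4.90497543e-01, -1.43984140e-02,
        -4.92839168e+02],
       [-2.48321345e-01, -4.15432442e-01, -8.75072794e-01,
         2.29114970e+02],
       [ 4.23239487e-01,  7.66047026e-01, -4.83777108e-01,
         7.99794182e+02],
       [ 0.00000000e+00,  0.00000000e+00,  0.00000000e+00,
         1.00000000e+00]])}
top {'fov_y': 48.46243768323317, 'cx': 323.50043119551697, 'cy': 236.92935898084335, 'camera_from_world': array([[ 5.40828490e-03, -9.99172979e-01, -4.03002303e-02,
        -5.85033111e+00],
       [-9.90560882e-01,  1.66991432e-04, -1.37073380e-01,
         5.88792340e+02],
       [ 1.36966747e-01,  4.06611635e-02, -9.89740764e-01,
         8.46601739e+02],
       [ 0.00000000e+00,  0.00000000e+00,  0.00000000e+00,
         1.00000000e+00]])}
wrist {'fov_y': 62.65793444698762, 'cx': 324.08984609654516, 'cy': 236.21805581738542, 'camera_from_world': array([[ 3.97651887e-01,  9.17534641e-01, -1.77772116e-03,
        -5.24205405e+02],
      
[... 245 characters left out ...]
0]])}
{'time_s': 0.15, 'joints': array([ 9.38617367e-01,  3.13311324e-01,  1.49820880e+00,  4.33804002e-05,
        1.33099618e+00, -2.23386067e-01]), 'dq': array([ 2.30350584e-03, -1.82563123e-03, -1.70416776e-03,  9.03418245e-05,
        2.33406452e-03,  8.90310551e-04]), 'tau': array([ 1.91035098e-03, -4.12366283e+01, -2.59796226e+01, -9.50815729e-05,
        3.19637569e-03,  5.19116577e-05]), 'eef_pos': array([208.58546826, 481.60939305, 241.89197175]), 'ee_rot': array([-2.10758314e-04,  2.02981239e-01,  9.79182518e-01, -4.11468165e-04]), 'force': array([-0.32740193, -0.03054356, -0.38357841]), 'wrist_torque': array([0.00243014, 0.03961357, 0.01751612]), 'grip_width': 0.9980559213142822}
```

View pics/side0.png

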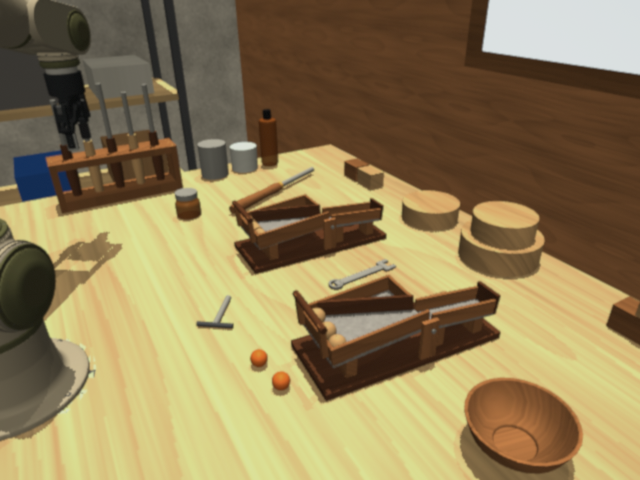

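View pics/top0.png

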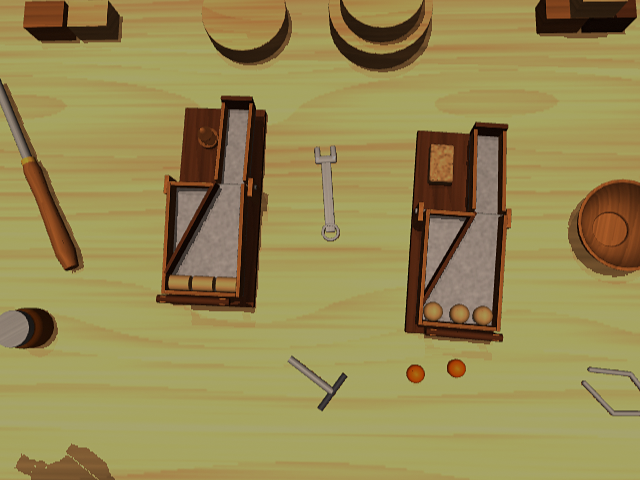

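View pics/wrist0.png

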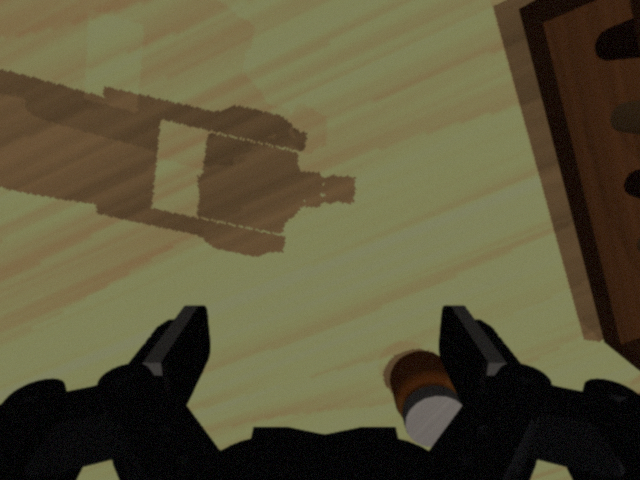

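The ball tray is the right-hand one in the top view: balls at about (432,312), (459,314) and (483,316), with the handle bar near (425–502, 335). The left one holds dowels. I'll zoom in on the handle next.

Run:
```python
import cv2
a=cv2.imread("pics/top0.png")[290:355,395:525]; cv2.imwrite("pics/topz.png",cv2.resize(a,None,fx=6,fy=6,interpolation=cv2.INTER_CUBIC))
a=cv2.imread("pics/side0.png")[270:400,280:440]; cv2.imwrite("pics/sidez.png",cv2.resize(a,None,fx=4.5,fy=4.5,interpolation=cv2.INTER_CUBIC))
```

```text
(no output)
```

View pics/topz.png

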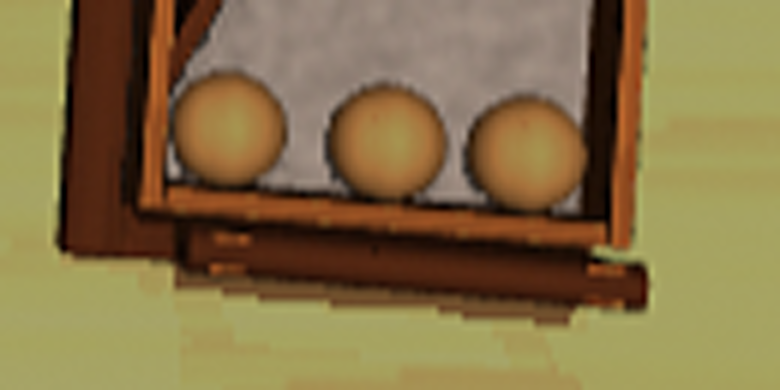

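View pics/sidez.png

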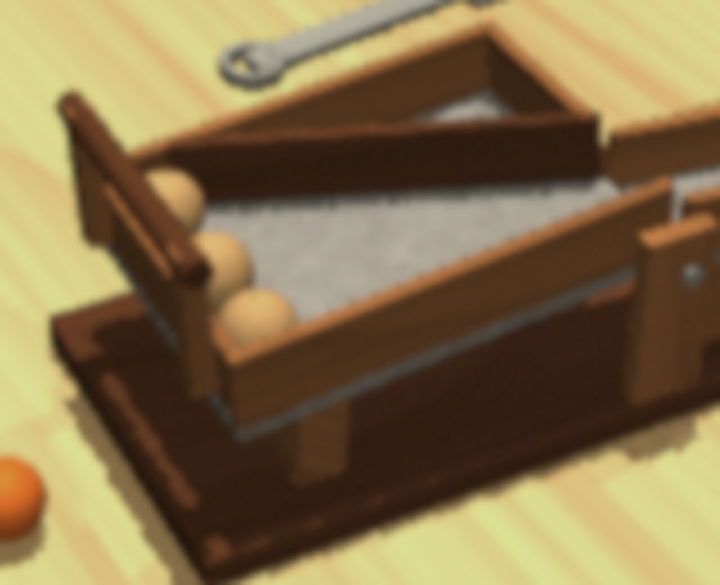

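```bash
cat > h.py <<'E'
from rig import ctrl
import numpy as np
def PM(n):
    i=ctrl.camera_info(n); f=240/np.tan(np.radians(i['fov_y']/2))
    return np.array([[f,0,i['cx']],[0,f,i['cy']],[0,0,1]]), np.array(i['camera_from_world'])
def ray(n,u,v):
    K,T=PM(n); R=T[:3,:3]; c=-R.T@T[:3,3]; d=R.T@np.linalg.inv(K)@[u,v,1]; return c,d/np.linalg.norm(d)
def atz(n,u,v,z):
    c,d=ray(n,u,v); return c+d*(z-c[2])/d[2]
def tri(*o):
    A=0;b=0
    for n,u,v in o:
        c,d=ray(n,u,v); P=np.eye(3)-np.outer(d,d); A=A+P; b=b+P@c
    return np.linalg.solve(A,b)
def proj(n,p):
    K,T=PM(n); q=K@(T[:3,:3]@p+T[:3,3]); return q[:2]/q[2]
E
python3 - <<'E'
from h import *
np.set_printoptions(precision=1,suppress=True)
L=("top",425.8,331.5);R=("top",502.5,337.5)
print(atz(*L,124),atz(*R,124))
l=tri(L,("side",295.6,293.3)); r=tri(R,("side",323.3,329.6)); print(l,r,(l+r)/2,np.degrees(np.arctan2(*(l-r)[[0,1]])))
# groove: far end / tray edges for yaw, z~60
a=atz("top",475,127,80);b=atz("top",475,212,80);print(a,b)
a=atz("top",506,127,80);b=atz("top",502,210,80);print(a,b)
T=np.array(ctrl.camera_info("wrist")["camera_from_world"]); R=T[:3,:3]; print("wcam",-R.T@T[:3,3])
E
```

```text
[ 438.  -157.8  124. ] [ 430.2 -267.9  124. ]
[ 437.2 -157.7  122.2] [ 428.5 -266.4  125.8] [ 432.9 -212.   124. ] 4.558552887631964
[ 762.6 -250.    80. ] [ 623.1 -245.3   80. ]
[ 762.2 -299.4   80. ] [ 626.2 -287.6   80. ]
wcam [138.3 512.1 371.6]
```

```bash
cat > plan.py <<'E'
from h import *
from scipy.spatial.transform import Rotation as Ro
def plan(p0,R,tgt,yawroll,n):
    d=(np.array(tgt)-p0)/n; out=[]
    for k in range(n):
        s=R.T@d/10; out.append([8.5]+[round(x,2) for x in s]+[round(yawroll/n,3)]); R=R@Ro.from_rotvec([0,0,yawroll/n]).as_matrix()
    return out,R
def Rnow(s): 
    q=s["ee_rot"]; return Ro.from_quat([q[1],q[2],q[3],q[0]]).as_matrix()
E
python3 - <<'E'
from plan import *
s=ctrl.sense(); p0=s["eef_pos"]; R=Rnow(s)
tgt=np.array([433,-212,230.]); mid=(p0+tgt)/2+[30,0,0]
o,R=plan(p0,R,mid,1.24,12); print(o); print(R)
E
```

```text
[[8.5, np.float64(-2.24), np.float64(-2.18), np.float64(0.05), 0.103], [8.5, np.float64(-2.45), np.float64(-1.94), np.float64(0.05), 0.103], [8.5, np.float64(-2.64), np.float64(-1.68), np.float64(0.05), 0.103], [8.5, np.float64(-2.79), np.float64(-1.39), np.float64(0.05), 0.103], [8.5, np.float64(-2.92), np.float64(-1.1), np.float64(0.05), 0.103], [8.5, np.float64(-3.02), np.float64(-0.79), np.float64(0.05), 0.103], [8.5, np.float64(-3.09), np.float64(-0.48), np.float64(0.05), 0.103], [8.5, np.float64(-3.12), np.float64(-0.15), np.float64(0.05), 0.103], [8.5, np.float64(-3.12), np.float64(0.17), np.float64(0.05), 0.103], [8.5, np.float64(-3.09), np.float64(0.49), np.float64(0.05), 0.103], [8.5, np.float64(-3.02), np.float64(0.8), np.float64(0.05), 0.103], [8.5, np.float64(-2.92), np.float64(1.11), np.float64(0.05), 0.103]]
[[ 7.79275778e-02  9.96958854e-01 -5.79782348e-04]
 [ 9.96958730e-01 -7.79279870e-02 -7.20244900e-04]
 [-7.63235801e-04 -5.21892133e-04 -9.99999573e-01]]
```

apply_moves(commands=[[8.5,-2.24,-2.18,0.05,0.103],[8.5,-2.45,-1.94,0.05,0.103],[8.5,-2.64,-1.68,0.05,0.103],[8.5,-2.79,-1.39,0.05,0.103],[8.5,-2.92,-1.1,0.05,0.103],[8.5,-3.02,-0.79,0.05,0.103],[8.5,-3.09,-0.48,0.05,0.103],[8.5,-3.12,-0.15,0.05,0.103],[8.5,-3.12,0.17,0.05,0.103],[8.5,-3.09,0.49,0.05,0.103],[8.5,-3.02,0.8,0.05,0.103],[8.5,-2.92,1.11,0.05,0.103]], squeeze=30)

```text
time_s: 1.15
eef_pos: [351.7, 133.6, 236.3]
ee_rot: [0.0, 0.734, 0.679, 0.0]
force: [0.4, 0.3, -0.3]
grip_width: 0.994
```

apply_moves(commands=[[8.5,-2.82,0.9,0.05,0],[8.5,-2.82,0.9,0.05,0],[8.5,-2.82,0.9,0.05,0],[8.5,-2.82,0.9,0.05,0],[8.5,-2.82,0.9,0.05,0],[8.5,-2.82,0.9,0.05,0],[8.5,-2.82,0.9,0.05,0],[8.5,-2.82,0.9,0.05,0],[8.5,-2.82,0.9,0.05,0],[8.5,-2.82,0.9,0.05,0],[8.5,-2.82,0.9,0.05,0],[8.5,-2.82,0.9,0.05,0]])

```text
time_s: 2.15
eef_pos: [434.2, -211.8, 230.1]
ee_rot: [-0.0, 0.733, 0.68, -0.0]
force: [0.3, 0.7, 0.7]
grip_width: 0.994
```

Run:
```python
from plan import *
import cv2
s=ctrl.sense(); print(s["eef_pos"],s["ee_rot"])
np.set_printoptions(precision=4,suppress=True)
i=ctrl.camera_info("wrist"); im=ctrl.capture("wrist")[:,:,::-1].copy()
np.save("wT.npy",i["camera_from_world"])
cv2.imwrite("pics/w1.png",im)
for p in ([437.5,-157.7,124],[429.5,-267,124],[433,-212,124]): print(proj("wrist",np.array(p,float)))
```

```text
[ 434.23678797 -211.82154717  230.06375181] [-2.18553615e-04  7.32872502e-01  6.80365966e-01 -1.11566665e-05]
[323.677  145.2607]
[324.3558 313.8338]
[323.1968 234.6203]
```

View pics/w1.png

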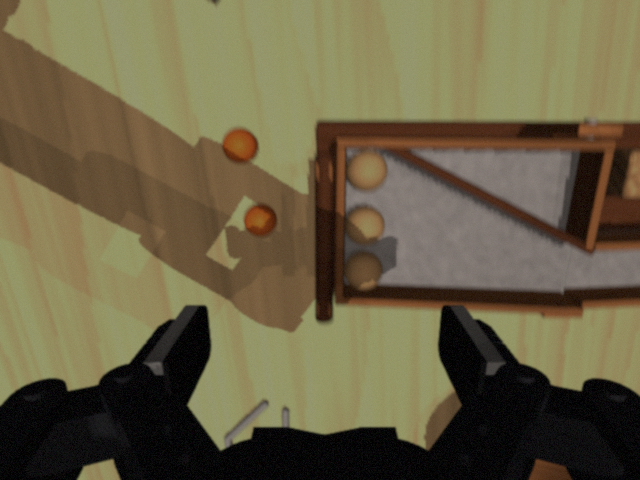

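The wrist view shows the bar at column 323, rows about 155–320. My triangulated pose predicted column 324, rows 145–314, so they agree and I'm descending.

apply_moves(commands=[[7,0,-0.1,1.2,0],[7,0,0,1.3,0],[7,0,0,1.3,0],[7,0,0,1.3,0],[7,0,0,1.3,0],[7,0,0,1.3,0],[7,0,0,1.3,0],[7,0,0,1.3,0],[7,0,0,0.8,0],[7,0,0,0.5,0],[7,0,0,0,0],[7,0,0,0,0]])

```text
time_s: 3.2
eef_pos: [433.4, -210.4, 114.6]
ee_rot: [0.0, 0.733, 0.68, 0.0]
force: [0.2, -0.5, -0.1]
grip_width: 0.817
```

Run:
```python
from plan import *
import cv2
cv2.imwrite("pics/s2.png",ctrl.capture("side")[:,:,::-1])
cv2.imwrite("pics/w2.png",ctrl.capture("wrist")[:,:,::-1])
a=cv2.imread("pics/s2.png")[220:400,240:480];b=cv2.imread("pics/w2.png")
cv2.imwrite("pics/c2.png",np.hstack([cv2.resize(a,(400,300)),cv2.resize(b,(400,300))]))
```

```text
(no output)
```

View pics/c2.png

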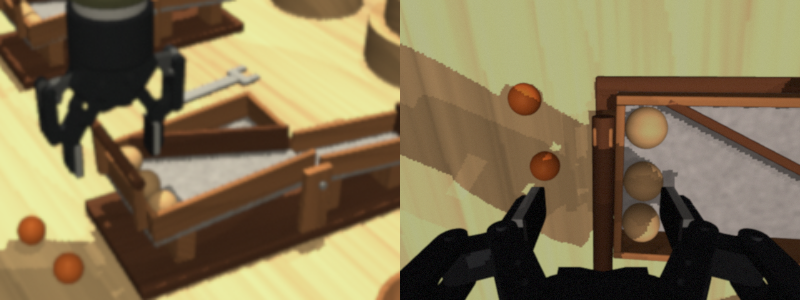

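The fingers straddle the bar (left at x≈540, right at ≈668, bar at ≈603), so I'm closing.

apply_moves(commands=[[4,0,0,0,0],[2,0,0,0,0],[0.5,0,0,0,0],[0.5,0,0,0,0],[0.5,0,0,0,0],[0.5,0,0,0,0],[0.5,0,0,0,0],[0.5,0,0,0,0]], squeeze=30)

```text
time_s: 3.97
eef_pos: [433.6, -210.3, 114.5]
ee_rot: [0.0, 0.733, 0.68, 0.0]
force: [4.0, 0.9, 0.4]
grip_width: 0.123
```

Run:
```python
import numpy as np
t=np.concatenate([np.linspace(0,.14,8)[0:],np.linspace(.14,.26,13)[1:],np.linspace(.26,.4,13)[1:]])
x=-188*np.cos(t)+48.85*np.sin(t)+188; z=188*np.sin(t)+48.85*np.cos(t)-48.85
for a,b,c in zip(t[1:],np.diff(x)/10,np.diff(z)/10): print(round(a,3),round(b,2),round(-c,2))
```

```text
0.02 0.1 -0.37
0.04 0.11 -0.37
0.06 0.12 -0.37
0.08 0.12 -0.37
0.1 0.13 -0.37
0.12 0.14 -0.36
0.14 0.15 -0.36
0.15 0.08 -0.18
0.16 0.08 -0.18
0.17 0.08 -0.18
0.18 0.08 -0.18
0.19 0.08 -0.18
0.2 0.08 -0.17
0.21 0.09 -0.17
0.22 0.09 -0.17
0.23 0.09 -0.17
0.24 0.09 -0.17
0.25 0.09 -0.17
0.26 0.09 -0.17
0.272 0.11 -0.2
0.283 0.11 -0.2
0.295 0.12 -0.19
0.307 0.12 -0.19
0.318 0.12 -0.19
0.33 0.12 -0.19
0.342 0.13 -0.19
0.353 0.13 -0.19
0.365 0.13 -0.19
0.377 0.13 -0.18
0.388 0.13 -0.18
0.4 0.14 -0.18
```

apply_moves(commands=[[0.5,0,0.1,-0.37,0],[0.5,0,0.11,-0.37,0],[0.5,0,0.12,-0.37,0],[0.5,0,0.12,-0.37,0],[0.5,0,0.13,-0.37,0],[0.5,0,0.14,-0.36,0],[0.5,0,0.15,-0.36,0],[0.5,0,0.08,-0.18,0],[0.5,0,0.08,-0.18,0],[0.5,0,0.08,-0.18,0],[0.5,0,0.08,-0.18,0],[0.5,0,0.08,-0.18,0]])

```text
time_s: 4.97
eef_pos: [445.8, -211.2, 149.0]
ee_rot: [-0.0, 0.733, 0.68, -0.0]
force: [1.4, -2.9, -6.2]
grip_width: 0.128
```

```bash
cat > look.py <<'E'
from plan import *
import cv2,sys
n=sys.argv[1]
a=ctrl.capture("top")[:,:,::-1][110:350,380:540]; b=ctrl.capture("side")[:,:,::-1][200:400,240:510]
cv2.imwrite(f"pics/{n}.png",np.hstack([cv2.resize(a,(320,480)),cv2.resize(b,(480,356)).copy() if 0 else cv2.copyMakeBorder(cv2.resize(b,(480,356)),0,124,0,0,cv2.BORDER_CONSTANT)]))
E
python3 look.py l1
```

```text
(no output)
```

View pics/l1.png

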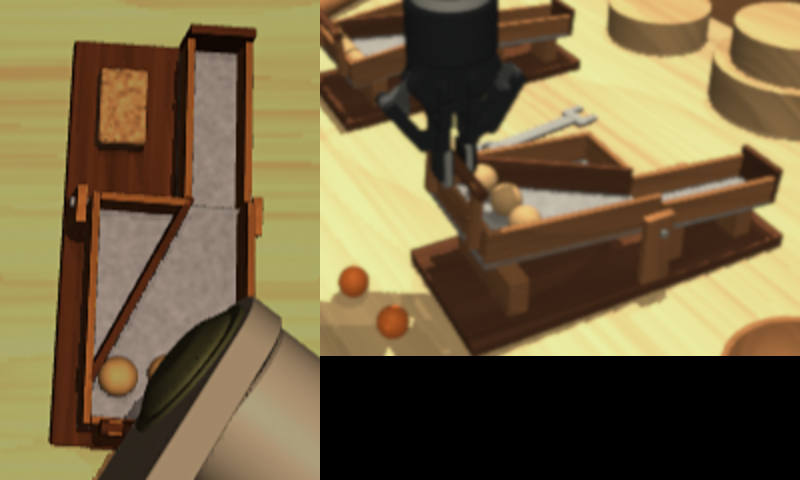

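The tray is lifted and the balls have begun to roll, with the left one at (118,375) in the top crop. I'll keep tipping slowly.

apply_moves(commands=[[0.5,0,0.04,-0.09,0],[0.5,0,0.04,-0.09,0],[0.5,0,0.04,-0.09,0],[0.5,0,0.04,-0.08,0],[0.5,0,0.04,-0.08,0],[0.5,0,0.04,-0.08,0],[0.5,0,0.04,-0.08,0],[0.5,0,0.05,-0.09,0],[0.5,0,0.04,-0.09,0],[0.5,0,0.05,-0.08,0],[0.5,0,0.04,-0.09,0],[0.5,0,0.05,-0.08,0]])

```text
time_s: 6.07
eef_pos: [450.8, -211.6, 159.3]
ee_rot: [-0.0, 0.733, 0.68, -0.0]
force: [-5.0, -2.8, -2.6]
grip_width: 0.127
```

```bash
python3 look.py l2
```

```text
(no output)
```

View pics/l2.png

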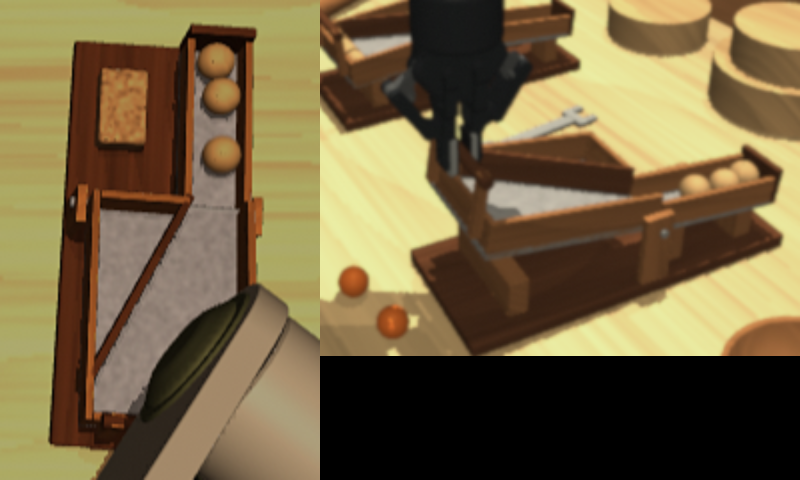

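All three balls are in the groove. I'll hold briefly, then lower along the reversed arc.

apply_moves(commands=[[0.5,0,0,0,0],[0.5,0,0,0,0],[0.5,0,0,0,0],[0.5,0,0,0,0],[0.5,0,0,0,0],[0.5,0,0,0,0],[0.5,0,-0.09,0.17,0],[0.5,0,-0.09,0.17,0],[0.5,0,-0.09,0.17,0],[0.5,0,-0.08,0.17,0],[0.5,0,-0.08,0.17,0],[0.5,0,-0.08,0.17,0]])

```text
time_s: 7.17
eef_pos: [445.9, -211.2, 149.3]
ee_rot: [0.0, 0.733, 0.68, -0.0]
force: [-5.7, -0.9, 1.1]
grip_width: 0.128
```

apply_moves(commands=[[0.5,0,-0.08,0.18,0],[0.5,0,-0.08,0.18,0],[0.5,0,-0.08,0.18,0],[0.5,0,-0.08,0.18,0],[0.5,0,-0.08,0.18,0],[0.5,0,-0.15,0.36,0],[0.5,0,-0.14,0.36,0],[0.5,0,-0.13,0.37,0],[0.5,0,-0.12,0.37,0],[0.5,0,-0.12,0.37,0],[0.5,0,-0.11,0.36,0],[0.5,0,-0.1,0.3,0]])

```text
time_s: 8.17
eef_pos: [433.7, -210.3, 114.9]
ee_rot: [0.001, 0.733, 0.68, 0.0]
force: [0.4, 1.7, 17.3]
grip_width: 0.13
```

```bash
python3 look.py l3
```

```text
(no output)
```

View pics/l3.png

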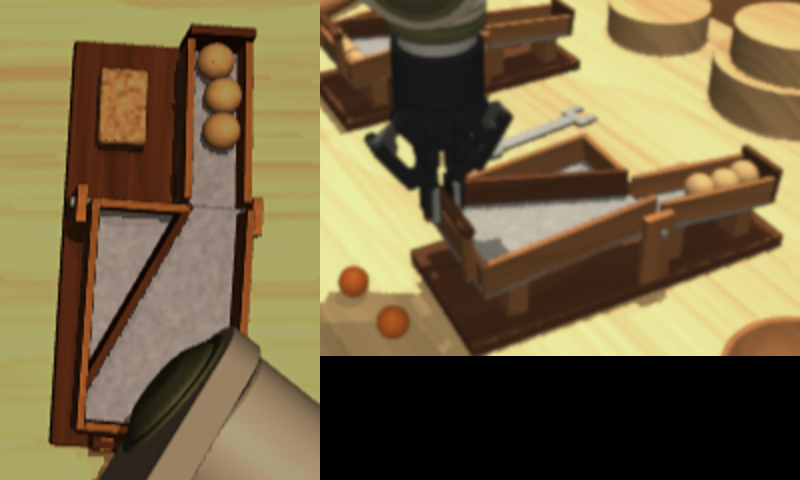

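The tray is on its rest (17 N contact) and the balls sit against the end stop. I'll open the jaws and then retreat straight up.

apply_moves(commands=[[1.3,0,0,-0.05,0],[1.8,0,0,0,0],[2.5,0,0,0,0],[4,0,0,0,0],[5,0,0,0,0],[6,0,0,0,0],[6,0,0,0,0],[6,0,0,0,0]])

```text
time_s: 8.93
eef_pos: [433.2, -210.3, 115.6]
ee_rot: [-0.0, 0.733, 0.68, -0.0]
force: [-1.4, -0.1, 0.2]
grip_width: 0.702
```

apply_moves(commands=[[6,0,0,-0.5,0],[6,0,0,-1,0],[6,0,0,-1.5,0],[6,0,0,-2,0],[6,0,0,-2,0],[6,0,0,-2,0],[6,0,0,-1.5,0],[6,0,-1.5,-1,0],[6,0,-2,0,0],[6,0,-1,0,0],[6,0,0,0,0],[6,0,0,0,0]])

```text
time_s: 9.93
eef_pos: [388.5, -207.1, 231.0]
ee_rot: [0.0, 0.733, 0.68, 0.0]
force: [1.2, -0.3, 0.1]
grip_width: 0.702
```

```bash
python3 look.py l4
python3 - <<'E'
from h import *
import cv2
cv2.imwrite("pics/top4.png",ctrl.capture("top")[:,:,::-1])
E
```

```text
(no output)
```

View pics/l4.png

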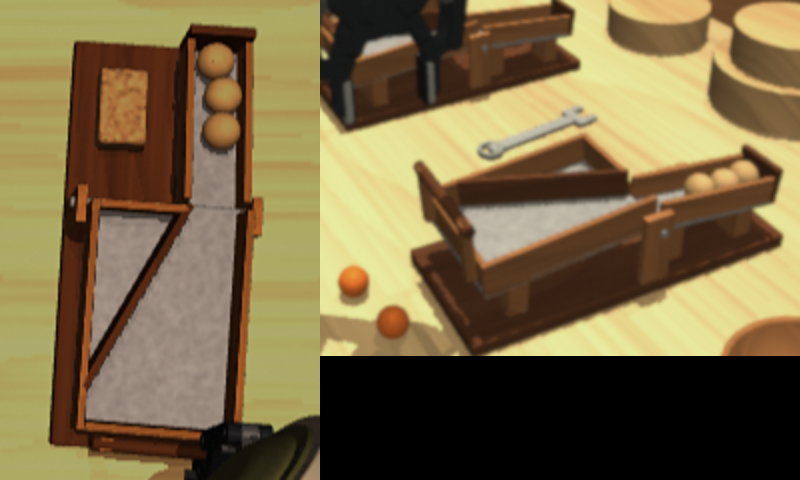

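View pics/top4.png

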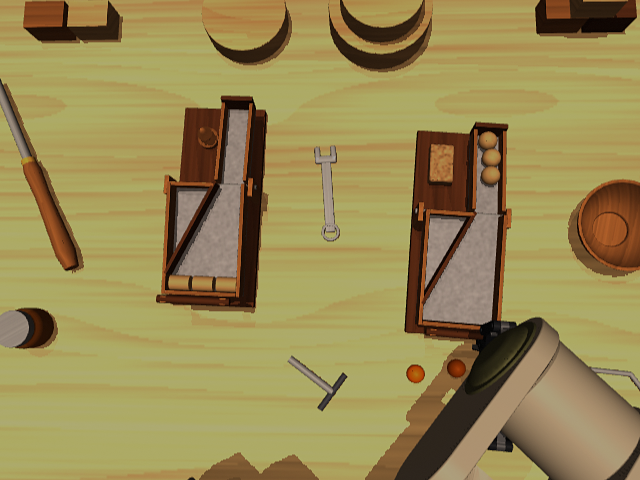

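All three balls lie at rest in the groove at (488,140), (491,157) and (490,175). The ball tray is down, the dowel tray hasn't moved, and the arm is clear.

```bash
python3 -c "
from rig import ctrl
print(ctrl.finish_job())"
```

```text
the job is handed in; nothing more can be done
None
```

I gripped the ball tray's bar and tipped it along its arc to about 0.25 rad. That is less than the suggested 0.35–0.45, but all three balls had already run into the groove. I then lowered the tray onto its rest, opened the jaws and backed away, and handed the job in at about 10 s of the 38 s allowed.

- **Balls:** in the last top and side pictures all three sit in the groove, in file against the end stop. They had not moved since the picture about 2 s earlier.
- **Trays:** the ball tray is back down, and the dowel tray looks the same as at the start.
- **Arm:** it is clear of everything, with wrist forces near zero. The highest force I read was about 17 N, when the tray met its rest.

I judged these results by eye from the pictures and did not measure ball positions in the groove's own frame. No check failed or disagreed.

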